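# Seat the jig nut, back it off a quarter turn and hold it

## Task

Screw the orange knurled nut on the gluing jig down (clockwise) until it bottoms out on its washer, then back it off a quarter turn so that the stacked visor bands can still be nudged straight. Finish while still gripping the nut at that setting: do not let go. The nut is thin printed plastic, so grip it gently, and leave the glue bottle, tape roll and screwdriver where they are.

Things in the scene. Friction and masses are not known exactly. Their poses are not given: they have to be found in the camera images.
- jig: fixed gluing jig: plywood base 200 x 200 x 18 mm; on it a C of white printed bands 155 mm across (top 74 mm above the bench); over it an aluminium bar 36 x 184 mm along the jig's y (top 86 mm) with red lines, a steel washer 32 mm wide (top 90 mm), and an upright steel stud 10 mm thick (tip 146 mm). Origin on the stud's axis at bench height; z up; yaw varies within 0.5 rad
- nut: orange knurled hand nut, already started on the stud: round head 46 mm in diameter, 24 mm tall, on a neck 28 mm in diameter, 14 mm tall. Origin on the axis at its underside (90 mm above the bench when bottomed out), z up, x along the white line on its top. Grip the head from above at any yaw. It cracks if both fingers together press over 110 N: grip with 20 to 50 N
- nut_grip (a point): on the nut's axis at mid-height of its head, 26 mm above its underside (116 mm above the bench when bottomed out): where to grip; moves with the nut
- thread (a joint): turn of the nut, rad: 0 when bottomed out on the washer (a hard stop), where its white line points along the jig's x, square to the bar; grows anticlockwise from above, rising 8 mm a turn; 1.571 is a quarter turn off (line along the bar). Starts between 2.4 and 4.4. Turns stiffly (0.04 N m) and stays where left
- glue: white glue bottle 52 mm in diameter, 120 mm tall, standing loose on the bench beside the jig; origin under its centre. Not to be moved
- tape: blue roll, a ring 90 mm outside, 24 mm tall, lying loose beside the jig; origin under its centre. Not to be moved
- driver: screwdriver 190 mm long lying loose beyond the jig, its axis along its x; origin underneath. Not to be moved

How it is judged:
By the outcome, as a careful person would: the job done as asked, in the order asked, and still so for the second after the job is handed in, while the arm keeps its last pose, push and grip.
It also fails if it takes over 58 s, if anything falls off the work surface, if the arm or the gripper's body presses on something with over 40 N, if the wrist force passes 120 N, or if a joint passes its speed limit or range.

## Robot

A 7-joint arm with a two-finger parallel gripper is mounted at the origin on the work surface. World frame = base frame: x ahead of the robot, y to its left, z up, the work surface at z = 0. Lengths are in m, angles in rad, forces in N, time in s.
With the tool pointing down it reaches from about 0.4 to 0.925 m from the base axis. Payload 5.6 kg.
Tool frame: the origin (TCP) lies between the finger pads, 19 mm behind the fingertips; this is the grasp point; z points along the fingers, y is the line along which they close (so a half turn about z gives the same grasp; the last joint's range is limited). The gripper opens to 85 mm and grips with 20 to 120 N. Pads are 22 mm wide; open, the fingers measure 114 mm over their backs; the gripper's body (76 mm by 85 mm) begins 54 mm behind the grasp point. The pads swing forward as they close: fully open they stand 13 mm farther back than shut.
Start: joints at [-1.228, 0.468, -0.012, 1.603, 0.006, 1.071, -0.056], TCP at [0.245, 0.602, 0.25] pointing down, gripper open.
Joint ranges: [-2.53, 2.53], [-0.31, 2.02], [-1.57, 1.55], [0.28, 2.44], [-1.29, 4.43], [0.15, 1.84], [-2.92, 2.92]. Speed limits (rad/s): [2.57, 2.57, 3.14, 3.14, 3.14, 3.14, 3.14].

## Interface

Orientations are given as a unit quaternion [w, x, y, z].
In Python, from station import manip, optics gives the robot as it stands.
- The arm moves only by the tool jog_arm, never from a script. Its argument "motion" is one flat list of numbers, 7 for each row, row after row: the turn, a rotation vector about the world's x, y, z in degrees, then the shift along the world's x, y, z in cm, then the closure, from -1 (fully open) to 1 (shut). A call has 1 to 20 rows; each row shifts and turns the commanded pose from where the row before left it; what a row does not reach is not made up. A row lasts 1/8 s, in which the tool goes at most 62.5 mm and 10.7 degrees, less where a joint would pass 70% of its speed; a pose out of reach is approached as far as the arm can. A call is refused whole if a number of a shift passes 6.25 or a number of a turn 10.7, either way. A call with a gripper value outside its range is refused whole. The fingers move at their own pace and stop on an object; the grip force is fixed at half the most. Time passes only in rows, so rows that do not move let the fingers close. It gives the time, the measured TCP pose, the force, the opening and the grip force at its end, in the units of the state.
- manip.sense(): the state, without advancing time (a new reading comes with each control period).
- optics.get_image(name): name is "side" or "top"; returns the picture (384x512x3 uint8, red, green, blue); there is no depth.
- optics.camera_params(name): a dict with "fovy" (degrees; the focal length in pixels is half the picture's height over the tangent of half this angle, whatever the lens; pixels are square), "cx", "cy" (the principal point, pixels), "distortion" ([k1, k2, p1, p2, k3] as OpenCV has them; the pictures are not rectified), "xyz" and "orientation" of the camera in the world. Camera axes: x right, y down, z forward; pixel columns grow to the right and rows downward; lengths in m; the calibration is good to about 2 mm. A picture is of the moment at which its call begins. camera_params takes no time and is no camera call.
- manip.close_job(): hands the job in; it is judged then, once.
The state is a dict: "time": time; "q": joint angles; "joint_velocities": joint speeds; "effort": joint torques, N m; "tool_pos": TCP position; "eef_rot": TCP orientation; "force": force on the tool from outside, world axes, zero at the start; "torque": the same for the moment, N m; "opening": finger opening in m; "grip_force": force on a finger pad.
Only numpy, scipy, OpenCV 4.12 (cv2) and the standard library are available. Lean on these libraries where they do the work, as an engineer would, in place of code of your own. Each camera call takes 0.05 s, during which the arm holds its last target. There are 200 camera calls.

## Working session

There is one attempt and no reset: what is moved stays moved. The work goes in short steps, Python scripts to look and compute and a tool call to move; the robot and the scene stay as the last step left them, time stands still between calls to the robot, and variables do not carry over. Pictures are saved under pics/ and viewed, at most 10 in all, crops included, and the job is handed in when it is done.

Besides the shell and the picture viewer there is one more tool, called after "Emit:" as a command line: name --argument value ..., lists and objects as JSON in quotes. jog_arm: Moves the arm, as the interface text tells. Its arguments: {"type":"object","properties":{"motion":{"type":"array","items":{"type":"number"}}},"required":["motion"]}

```bash
mkdir -p pics
cat > h.py <<'E'
import numpy as np, cv2
from scipy.spatial.transform import Rotation as R
from station import manip, optics
def cam(n):
    p=optics.camera_params(n); f=192/np.tan(np.radians(p["fovy"])/2)
    K=np.array([[f,0,p["cx"]],[0,f,p["cy"]],[0,0,1]]); w,x,y,z=p["orientation"]
    return K,np.array(p["distortion"],float),R.from_quat([x,y,z,w]).as_matrix(),np.array(p["xyz"])
def ray(n,uv):
    K,D,M,c=cam(n); q=cv2.undistortPoints(np.array(uv,float).reshape(-1,1,2),K,D).reshape(-1,2)
    return c,np.c_[q,np.ones(len(q))]@M.T
def plane(n,uv,z):
    c,d=ray(n,uv); return c+d*((z-c[2])/d[:,2])[:,None]
def proj(n,P):
    K,D,M,c=cam(n); return cv2.projectPoints((np.atleast_2d(P)-c)@M,np.zeros(3),np.zeros(3),K,D)[0].reshape(-1,2)
E
python3 - <<'E'
from h import *
ims=[]
for n in("top","side"):
    im=optics.get_image(n)[:,:,::-1]; cv2.imwrite(f"pics/{n}0.png",im)
    K,D,M,c=cam(n); print(n,c.round(3),M[:,2].round(2),K[0,0])
s=manip.sense(); print(s)
E
```

```text
top [0.553 0.037 1.137] [ 0.08 -0.01 -1.  ] 490.36564862065666
side [ 0.305 -0.506  0.591] [ 0.41  0.68 -0.6 ] 377.82860763529044
{'time': 0.1, 'q': array([-1.22804031,  0.46830949, -0.01159329,  1.60355613,  0.00596038,
        1.07144126, -0.05629262]), 'joint_velocities': array([ 0.00034709, -0.00303171, -0.00161535, -0.0026924 ,  0.00122628,
       -0.00077504,  0.00146249]), 'effort': array([ 5.82797002e-04, -5.33524024e+01,  2.13764445e-02, -2.51965213e+01,
        1.14752402e-02,  4.32194589e-03, -5.00427731e-06]), 'tool_pos': array([0.2444376 , 0.60175017, 0.24911016]), 'eef_rot': array([-1.16918968e-04,  1.91725704e-01,  9.81448190e-01, -8.31654710e-04]), 'force': array([0.98653497, 0.01458489, 1.14162084]), 'torque': array([-0.02579309,  0.00035038,  0.01230968]), 'grip_force': 0.0, 'opening': 0.08564346126074657}
```

View pics/top0.png

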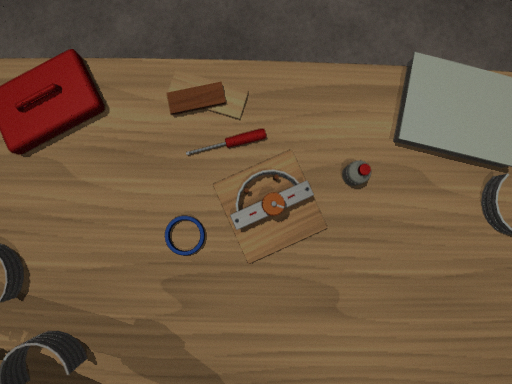

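View pics/side0.png

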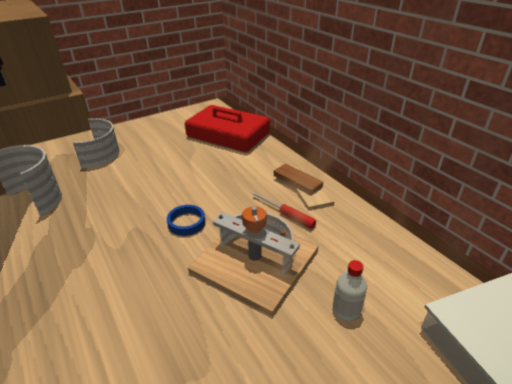

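The top view shows the nut at about (273,205) on the bar, which runs from (235,220) to (312,190). The tape is at (185,235), the glue at (357,173) and the driver at (228,143). The side view agrees, with the nut at (255,218).

Run:
```python
from h import *
im=cv2.imread("pics/top0.png"); hsv=cv2.cvtColor(im,cv2.COLOR_BGR2HSV)
m=cv2.inRange(hsv,(5,170,110),(16,255,255)); roi=np.zeros_like(m); roi[185:225,255:292]=255; m&=roi
c,_=max(((cv2.minEnclosingCircle(k)) for k in cv2.findContours(m,0,2)[0]),key=lambda a:a[1]); print("nut px",c,_, plane("top",[c],.132))
# bar: bright grey low-sat around
b=cv2.inRange(hsv,(0,0,105),(180,60,255)); r=np.zeros_like(m); cv2.line(r,(230,222),(318,186),255,22); b&=r
k=max(cv2.findContours(cv2.morphologyEx(b|m,3,np.ones((3,3))),0,2)[0],key=cv2.contourArea)
rect=cv2.minAreaRect(k); print(rect); box=plane("top",cv2.boxPoints(rect),.086); print(box.round(4), box.mean(0))
e=[box[i+1]-box[i] for i in range(2)]; print([ (np.linalg.norm(v),np.degrees(np.arctan2(v[1],v[0]))) for v in e])
# side
ims=cv2.imread("pics/side0.png"); h2=cv2.cvtColor(ims,cv2.COLOR_BGR2HSV)
m2=cv2.inRange(h2,(5,170,90),(16,255,255)); m2[:200]=0;m2[240:]=0;m2[:,:235]=0;m2[:,275:]=0
ys,xs=np.nonzero(m2); print("side",xs.min(),xs.max(),ys.min(),ys.max())
P=plane("top",[c],.132)[0]; print(proj("side",[P,P+[0,0,.014],P-[0,0,.012]]))
for n,u,z in(("tape",(185,235),.024),("glue",(357,173),.1),("drv",(228,143),.02)): print(n,plane("top",[u],z))
a=cv2.resize(im[165:245,225:325],None,fx=6,fy=6,interpolation=2); s=cv2.resize(ims[195:255,205:305],None,fx=6,fy=6,interpolation=2)
s=cv2.copyMakeBorder(s,0,0,0,0,0)
cv2.imwrite("pics/c1.png",a)
```

```text
nut px (272.74481201171875, 203.23858642578125) 10.902044296264648 [[ 0.59940373 -0.02952845  0.132     ]]
((271.24261474609375, 203.76882934570312), (21.52969741821289, 85.14537048339844), 66.37062072753906)
[[ 0.583   0.0632  0.086 ]
 [ 0.66   -0.1035  0.086 ]
 [ 0.6177 -0.1227  0.086 ]
 [ 0.5413  0.0439  0.086 ]] [ 0.60049505 -0.02978807  0.086     ]
[(np.float64(0.18366469317307202), np.float64(-65.22161028696948)), (np.float64(0.04644292211838901), np.float64(-155.6787450079676))]
side 242 265 207 231
[[254.05839592 212.10831619]
 [253.97223874 206.38661932]
 [254.13067526 216.90754391]]
tape [[0.52840647 0.16067542 0.024     ]]
glue [[ 0.66926378 -0.21193869  0.1       ]]
drv [[0.74125486 0.06824562 0.02      ]]
```

View pics/c1.png

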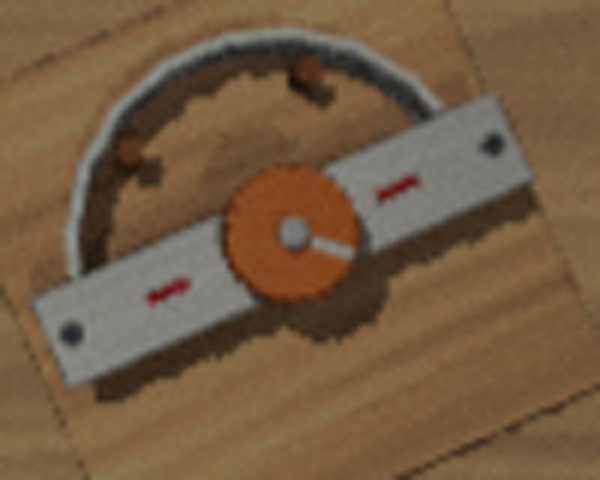

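The stud is near (0.5995, -0.0295) and the jig's yaw is about 25°. The white line points at about 249°, so the thread is at about 3.9 rad and one grasp can cover the turn. I'll approach above it with the wrist pre-wound anticlockwise.

Emit:
jog_arm --motion '[0,0,4.2,2.5,-4.5,0,-1,0,0,4.2,2.5,-4.5,0,-1,0,0,4.2,2.5,-4.5,0,-1,0,0,4.2,2.5,-4.5,0,-1,0,0,4.2,2.5,-4.5,0,-1,0,0,4.2,2.5,-4.5,0,-1,0,0,4.2,2.5,-4.5,0,-1,0,0,4.2,2.5,-4.5,0,-1,0,0,4.2,2.5,-4.5,0,-1,0,0,4.2,2.5,-4.5,0,-1,0,0,4.2,2.5,-4.5,0,-1,0,0,4.2,2.5,-4.5,0,-1,0,0,4.2,2.5,-4.5,0,-1,0,0,4.2,2.5,-4.5,0,-1,0,0,0,0,0,0,-1,0,0,0,0,0,0,-1]'

```text
time: 2.1
tool_pos: [0.5941, -0.0271, 0.2494]
eef_rot: [-0.001, -0.315, 0.949, 0.001]
force: [-0.6, 0.9, -0.0]
opening: 0.0856
grip_force: 0.0
```

Run:
```python
from h import *
s=manip.sense(); print(s["time"],s["q"].round(3),s["tool_pos"],s["force"],s["torque"])
w,x,y,z=s["eef_rot"]; print(R.from_quat([x,y,z,w]).as_matrix().round(4))
im=optics.get_image("side")[:,:,::-1]; cv2.imwrite("pics/s1.png",im)
h2=cv2.cvtColor(im,cv2.COLOR_BGR2HSV)
m2=cv2.inRange(h2,(5,170,90),(16,255,255)); m2[:200]=0;m2[240:]=0;m2[:,:235]=0;m2[:,275:]=0
M=cv2.moments(m2,True);print(M["m10"]/M["m00"],M["m01"]/M["m00"])
print(proj("side",[[.5995,-.0295,.121],[.5995,-.0295,.146]]))
cv2.imwrite("pics/s1c.png",cv2.resize(im[90:290,155:355],None,fx=3,fy=3,interpolation=2))
```

```text
2.1 [-0.123  0.374  0.144  1.751 -0.062  1.022  2.255] [ 0.59412556 -0.02714332  0.24936362] [-0.55344737  0.90424813 -0.03396234] [ 0.05254468  0.00432872 -0.00933679]
[[-8.020e-01 -5.973e-01 -1.400e-03]
 [-5.973e-01  8.020e-01  7.000e-04]
 [ 7.000e-04  1.400e-03 -1.000e+00]]
253.4968152866242 218.22611464968153
[[254.15894686 216.48578783]
 [254.0072135  206.3614744 ]]
```

View pics/s1c.png

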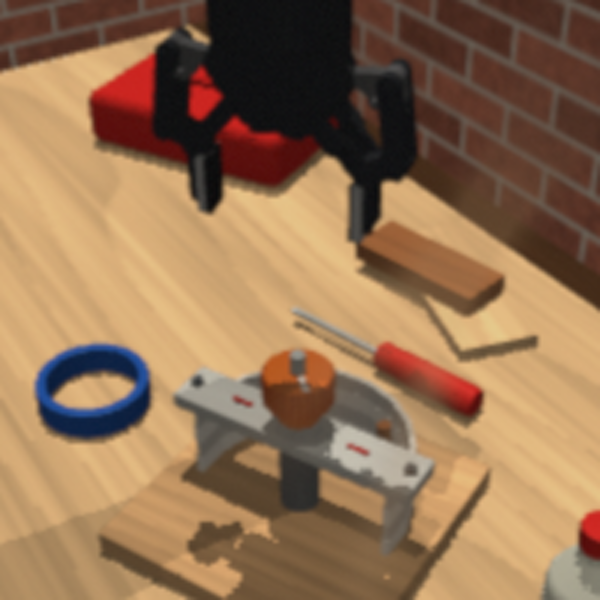

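The gripper is above the nut, which sits at about (300,385) in the crop and is unobstructed. I'll descend, then close in steps while watching the grip force.

Emit:
jog_arm --motion '[0,0,0,0.53,-0.24,-1.6,-1,0,0,0,0,0,-1.6,-1,0,0,0,0,0,-1.6,-1,0,0,0,0,0,-1.6,-1,0,0,0,0,0,-1.6,-1,0,0,0,0,0,-1.6,-1,0,0,0,0,0,-1.6,-1,0,0,0,0,0,-1.6,-1,0,0,0,0,0,0,-0.3,0,0,0,0,0,0,-0.3,0,0,0,0,0,0,-0.2,0,0,0,0,0,0,-0.2,0,0,0,0,0,0,-0.2]'

```text
time: 3.78
tool_pos: [0.6001, -0.0302, 0.1224]
eef_rot: [0.0, -0.315, 0.949, -0.0]
force: [-0.9, -0.0, -0.1]
opening: 0.0511
grip_force: 0.0
```

Emit:
jog_arm --motion '[0,0,0,0,0,-0.13,-0.15,0,0,0,0,0,0,-0.1,0,0,0,0,0,0,-0.08,0,0,0,0,0,0,-0.06,0,0,0,0,0,0,-0.06,0,0,0,0,0,0,-0.06]'

```text
time: 4.53
tool_pos: [0.6003, -0.0306, 0.1209]
eef_rot: [0.0, -0.315, 0.949, -0.0]
force: [1.8, -2.2, 1.1]
opening: 0.0456
grip_force: 14.5
```

Emit:
jog_arm --motion '[0,0,0,0.02,-0.03,0,-0.04,0,0,0,0,0,0,-0.03,0,0,0,0,0,0,-0.03,0,0,0,0,0,0,-0.03]'

```text
time: 5.03
tool_pos: [0.6003, -0.0307, 0.1209]
eef_rot: [0.0, -0.315, 0.949, -0.0]
force: [2.2, -3.2, 3.5]
opening: 0.0454
grip_force: 45.0
```

Emit:
jog_arm --motion '[0,0,-5,0.02,-0.02,-0.011,-0.035,0,0,-5,0,0,-0.011,-0.035,0,0,-5,0,0,-0.011,-0.035,0,0,-5,0,0,-0.011,-0.035,0,0,-5,0,0,-0.011,-0.035,0,0,-5,0,0,-0.011,-0.035,0,0,-5,0,0,-0.011,-0.035,0,0,-5,0,0,-0.011,-0.035]'

```text
time: 6.02
tool_pos: [0.6006, -0.0314, 0.12]
eef_rot: [0.0, 0.03, 1.0, -0.0]
force: [1.0, -4.3, 3.0]
opening: 0.0449
grip_force: 44.9
```

```bash
cat > st.py <<'E'
from h import *
s=manip.sense(); w,x,y,z=s["eef_rot"]; M=R.from_quat([x,y,z,w]).as_matrix()
print(s["time"],"yaw y",np.degrees(np.arctan2(M[1,1],M[0,1])),"q7",s["q"][6],s["tool_pos"].round(4),"F",s["force"].round(1),"T",s["torque"].round(3),s["grip_force"])
E
python3 st.py
```

```text
6.025 yaw y 86.5094253334892 q7 1.6949424833448168 [ 0.6006 -0.0314  0.12  ] F [ 1.  -4.3  3. ] T [-0.883 -0.272 -0.009] 44.87127184867859
```

Emit:
jog_arm --motion '[0,0,-5,0,-0.05,-0.011,-0.04,0,0,-5,0,0,-0.011,-0.04,0,0,-5,0,0,-0.011,-0.04,0,0,-5,0,0,-0.011,-0.04,0,0,-5,0,0,-0.011,-0.04,0,0,-5,0,0,-0.011,-0.04,0,0,-5,0,0,-0.011,-0.04,0,0,-5,0,0,-0.011,-0.04,0,0,-5,0,0,-0.011,-0.04,0,0,-5,0,0,-0.011,-0.04,0,0,-5,0,0,-0.011,-0.04,0,0,-5,0,0,-0.011,-0.04,0,0,-5,0,0,-0.011,-0.04,0,0,-5,0,0,-0.011,-0.04]'

```text
time: 7.78
tool_pos: [0.5998, -0.0325, 0.1183]
eef_rot: [0.0, 0.599, 0.801, -0.001]
force: [-0.7, -4.0, 5.7]
opening: 0.0451
grip_force: 44.9
```

```bash
python3 st.py
python3 - <<'E'
from h import *
im=optics.get_image("side")[:,:,::-1]; 
cv2.imwrite("pics/s2c.png",cv2.resize(im[180:250,205:305],None,fx=8,fy=8,interpolation=2))
E
```

```text
7.775 yaw y 16.474001309924933 q7 0.6791740872388895 [ 0.5998 -0.0325  0.1183] F [-0.7 -4.   5.7] T [-1.009  0.176  0.038] 44.850327372550964
```

View pics/s2c.png

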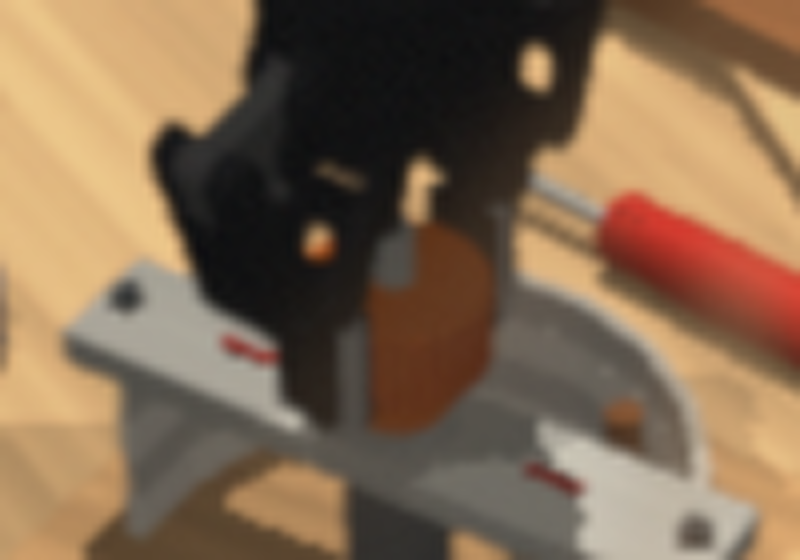

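The white line has swung out of view behind the left finger, so the nut is turning with the gripper. I'll continue to just short of the stop.

Emit:
jog_arm --motion '[0,0,-5,0,0,-0.011,-0.04,0,0,-5,0,0,-0.011,-0.04,0,0,-5,0,0,-0.011,-0.04,0,0,-5,0,0,-0.011,-0.04,0,0,-5,0,0,-0.011,-0.04,0,0,-5,0,0,-0.011,-0.04,0,0,-5,0,0,-0.011,-0.04,0,0,-5,0,0,-0.011,-0.04,0,0,-5,0,0,-0.011,-0.04,0,0,-5,0,0,-0.011,-0.04,0,0,-5,0,0,-0.011,-0.04,0,0,-5,0,0,-0.011,-0.04,0,0,-5,0,0,-0.011,-0.04,0,0,-5,0,0,-0.011,-0.04,0,0,-5,0,0,-0.011,-0.04,0,0,-5,0,0,-0.011,-0.04,0,0,-5,0,0,-0.011,-0.04,0,0,-5,0,0,-0.011,-0.04,0,0,0,0,0,0,-0.04,0,0,0,0,0,0,-0.04]'

```text
time: 10.32
tool_pos: [0.5984, -0.0318, 0.1161]
eef_rot: [-0.0, 0.989, 0.145, -0.002]
force: [-5.5, -2.8, 9.4]
opening: 0.0449
grip_force: 45.2
```

```bash
python3 st.py
```

```text
10.325 yaw y -73.37425061447155 q7 -0.6232443244258802 [ 0.5984 -0.0318  0.1161] F [-5.5 -2.8  9.4] T [-0.649  1.072 -0.054] 45.19349813461304
```

Emit:
jog_arm --motion '[0,0,-3,0.03,0.03,0.01,-0.04,0,0,-3,0,0,-0.007,-0.04,0,0,-3,0,0,-0.007,-0.04,0,0,-3,0,0,-0.007,-0.04,0,0,0,0,0,0,-0.04]'

```text
time: 10.95
tool_pos: [0.5984, -0.0316, 0.1158]
eef_rot: [-0.0, 0.999, 0.04, -0.002]
force: [-6.0, -2.8, 7.8]
opening: 0.0453
grip_force: 45.2
```

```bash
python3 st.py
```

```text
10.95 yaw y -85.39693538352958 q7 -0.8017341513190074 [ 0.5984 -0.0316  0.1158] F [-6.  -2.8  7.8] T [-0.635  1.181 -0.04 ] 45.15190601348877
```

Emit:
jog_arm --motion '[0,0,-3,0,0,-0.007,-0.04,0,0,-2,0,0,-0.005,-0.04,0,0,0,0,0,0,-0.04]'

```text
time: 11.32
tool_pos: [0.5984, -0.0315, 0.1157]
eef_rot: [-0.0, 1.0, -0.003, -0.002]
force: [-5.9, -2.4, 10.0]
opening: 0.0449
grip_force: 45.2
```

```bash
python3 st.py
```

```text
11.325 yaw y -90.39038421800917 q7 -0.8760346994426618 [ 0.5984 -0.0315  0.1157] F [-5.9 -2.4 10. ] T [-0.603  1.219 -0.025] 45.1519650220871
```

Emit:
jog_arm --motion '[0,0,-2,0,0,0.01,-0.04,0,0,-2,0,0,-0.004,-0.04,0,0,0,0,0,0,-0.04]'

```text
time: 11.7
tool_pos: [0.5984, -0.0314, 0.1157]
eef_rot: [-0.0, 0.999, -0.038, -0.002]
force: [-6.9, -2.5, 7.5]
opening: 0.0448
grip_force: 45.1
```

```bash
python3 st.py
```

```text
11.7 yaw y -94.38429810426578 q7 -0.9358382580550303 [ 0.5984 -0.0314  0.1157] F [-6.9 -2.5  7.5] T [-0.569  1.176 -0.075] 45.14592111110687
```

Emit:
jog_arm --motion '[0,0,-2,0,0,-0.004,-0.04,0,0,-1,0,0,0,-0.04,0,0,0,0,0,0,-0.04]'

```text
time: 12.08
tool_pos: [0.5984, -0.0313, 0.1156]
eef_rot: [-0.0, 0.998, -0.064, -0.002]
force: [-5.6, -1.7, 7.9]
opening: 0.045
grip_force: 45.1
```

```bash
python3 st.py
```

```text
12.075 yaw y -97.37284793785028 q7 -0.9806450838888876 [ 0.5984 -0.0313  0.1156] F [-5.6 -1.7  7.9] T [-0.539  1.162  0.008] 45.144891142845154
```

Emit:
jog_arm --motion '[0,0,-2,0,0,-0.004,-0.04,0,0,-1,0,0,0,-0.04,0,0,0,0,0,0,-0.04]'

```text
time: 12.45
tool_pos: [0.5984, -0.0313, 0.1156]
eef_rot: [0.0, 0.996, -0.09, -0.002]
force: [-6.5, -2.8, 7.6]
opening: 0.0449
grip_force: 45.1
```

```bash
python3 st.py
```

```text
12.45 yaw y -100.31660752843977 q7 -1.0251143347550016 [ 0.5984 -0.0313  0.1156] F [-6.5 -2.8  7.6] T [-0.616  1.152  0.264] 45.09520947933197
```

Emit:
jog_arm --motion '[0,0,-1,0,0,0,-0.04,0,0,0,0,0,0,-0.04]'

```text
time: 12.7
tool_pos: [0.5984, -0.0313, 0.1156]
eef_rot: [0.0, 0.995, -0.098, -0.002]
force: [-5.0, -2.9, 8.2]
opening: 0.0449
grip_force: 45.1
```

```bash
python3 st.py
```

```text
12.7 yaw y -101.25035709478634 q7 -1.039458005130322 [ 0.5984 -0.0313  0.1156] F [-5.  -2.9  8.2] T [-0.635  1.171  0.536] 45.08067011833191
```

Emit:
jog_arm --motion '[0,0,-1,0,0,0,-0.04,0,0,0,0,0,0,-0.04]'

```text
time: 12.95
tool_pos: [0.5984, -0.0312, 0.1156]
eef_rot: [0.0, 0.994, -0.106, -0.002]
force: [-5.5, -3.7, 6.5]
opening: 0.0449
grip_force: 45.1
```

```bash
python3 st.py
```

```text
12.95 yaw y -102.18311105772612 q7 -1.0538227424180695 [ 0.5984 -0.0312  0.1156] F [-5.5 -3.7  6.5] T [-0.64   1.184  0.959] 45.07737457752228
```

The stop is firm: torque rose to nearly 1 N m, with contact at a yaw of about -99.4°. Now I'll back off 90° to a yaw of about -9.3°.

Emit:
jog_arm --motion '[0,0,2.8,0,0,0,-0.04,0,0,5,0,0,0.011,-0.04,0,0,5,0,0,0.011,-0.04,0,0,5,0,0,0.011,-0.04,0,0,5,0,0,0.011,-0.04,0,0,5,0,0,0.011,-0.04,0,0,5,0,0,0.011,-0.04,0,0,5,0,0,0.011,-0.04,0,0,5,0,0,0.011,-0.04,0,0,5,0,0,0.011,-0.04,0,0,5,0,0,0.011,-0.04,0,0,5,0,0,0.011,-0.04,0,0,5,0,0,0.011,-0.04,0,0,5,0,0,0.011,-0.04,0,0,5,0,0,0.011,-0.04,0,0,5,0,0,0.011,-0.04,0,0,5,0,0,0.011,-0.04,0,0,5,0,0,0.011,-0.04,0,0,5,0,0,0.011,-0.04,0,0,0,0,0,0,-0.04]'

```text
time: 15.45
tool_pos: [0.5993, -0.0325, 0.1178]
eef_rot: [-0.0, 0.764, 0.646, -0.001]
force: [-1.7, -5.2, 4.9]
opening: 0.0452
grip_force: 44.8
```

```bash
python3 st.py
python3 - <<'E'
from h import *
im=optics.get_image("side")[:,:,::-1]; t=optics.get_image("top")[:,:,::-1]
a=cv2.resize(im[180:250,205:305],None,fx=8,fy=8,interpolation=2)
cv2.imwrite("pics/s3c.png",a); cv2.imwrite("pics/t3.png",t)
E
```

```text
15.45 yaw y -9.54864034610651 q7 0.3048614462373649 [ 0.5993 -0.0325  0.1178] F [-1.7 -5.2  4.9] T [-1.124  0.359  0.062] 44.83322739601135
```

View pics/s3c.png

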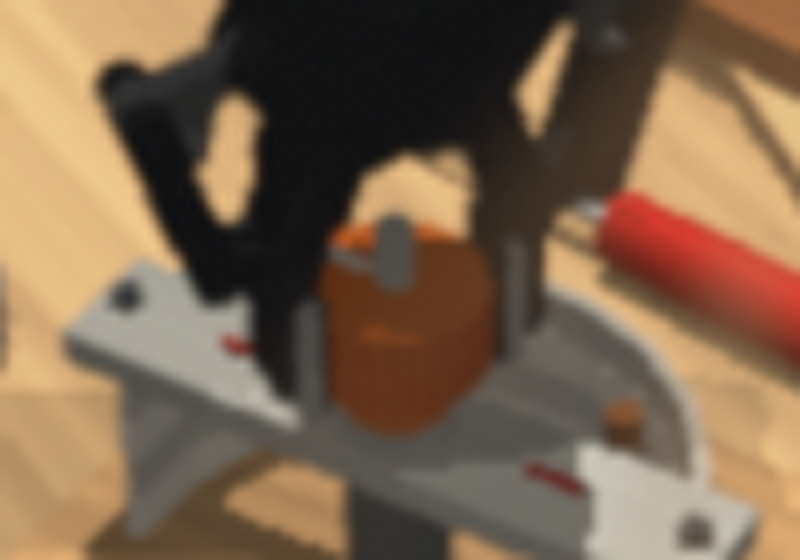

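View pics/t3.png

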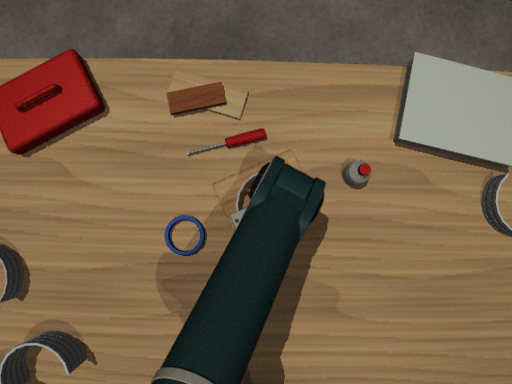

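The side view shows the white line running left from the stud, (385,268) to (332,252) in the crop, parallel to the bar. That matches a quarter turn off. In the top view the tape, glue and driver are where they started. Handing in.

```bash
python3 -c "
from station import manip
print(manip.close_job())"
```

```text
the job is handed in; nothing more can be done
None
```

I screwed the nut down to its hard stop, backed it off about 90°, and handed the job in at about 15.5 s with the nut still gripped at about 45 N per finger; the glue, tape and screwdriver are where they were.

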